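# Stack the jaw coupling on the splitter pump

### The job

The log splitter's gear pump stands in the vise with its half of the jaw coupling on the shaft. Drop the new orange spider between those jaws, then set the loose coupling half on top, jaws down, turning each part until its lugs fall into the gaps below and it sits fully home and level. Do not ram the parts together or let them fall from a height, and leave the worn black spider and the other things on the bench alone.

Things in the scene. Friction and masses are not known exactly. Their poses are not given: they have to be found in the camera images.
- seat (a point): pump-half seat: on the vertical shaft axis, at the flat face its three jaws rise from, 152 mm above the bench, z up. The shaft stands at any angle (no sensor gives it; this point's axes say nothing of it): look at the jaws or feel for the gaps. It turns stiffly, drag 0.45 N m
- jaw_tops (a point): on the same axis, 13 mm above seat: tips of the pump half's three steel jaws, 120 degrees apart, 52 mm across overall, each a wedge 16 mm wide outside and 2.5 mm at its inner end (13 mm from the axis), edges bevelled 0.8 mm. Middle open. The half's round body, 54 mm across, reaches 24 mm below seat
- pump: aluminium gear pump, shaft up, in a grey vise fixed to the bench. Origin on the shaft axis at bench height; x away from the vise's screw. Vise 70 mm high, reaching 71 mm to +x, 170 mm to -x, 140 mm wide in y. Pump flange, 132 mm in y and 80 in x, cap-screw heads up to 118 mm above the bench; above it only the coupling, on its 19 mm shaft
- spider: new orange spider of hard plastic: flat six-legged star, 15 mm thick, 30 g. Origin: centre of underside, z up, x along a leg; legs every 60 degrees, 9 mm wide, parallel-sided, 57 mm over opposite legs; core 21 mm. Any jaw fits between two legs with 0.9 mm play each side, in all six positions. Home: origin at seat, top 2 mm above the jaws. Unkeyed, 13 mm too high
- hub: loose steel coupling half, 0.3 to 0.55 kg, standing jaws down. Cylinder 54 mm across, 24 mm high, over three 13 mm jaws like the pump's. Origin: on the axis at the jaw tips, z up; x through a jaw (others at 120, 240 degrees), under the black set screw. Home on the spider, jaws in the three gaps left free: origin 2 mm above seat. Unkeyed: 15 mm above, or 13 on the pump's jaws
- worn_spider: worn spider, black, same size as the new one but two opposite legs are broken off short; origin at the centre of its underside; leave alone
- wrench: steel wrench 190 mm long lying on the bench, origin at its middle; leave alone
- grease: white grease jar with red lid, 68 mm across, 70 mm high, origin at the centre of its underside; leave alone
There are look-alikes about, which are no part of the job. There is more than one size of the hub; the job needs the smaller. There is more than one size of the spider; the job needs the larger.

How it is judged:
On the way, in this order (a step that is already met when the one before it is completed fails the run):
1. the orange spider is home between the jaws of the pump's half (z of spider in the frame of seat below 0.0025 m and horizontal distance between spider and seat below 0.004 m and angle between spider's own z axis and vertical below 0.06 rad), for 0.2 s.
2. the loose half is home on the spider (z of hub in the frame of seat below 0.0045 m and horizontal distance between hub and seat below 0.005 m and angle between hub's own z axis and vertical below 0.06 rad), for 0.2 s.
At the end, for the whole second after the job is handed in: The spider lies flat on the face of the pump's half (within 2.5 mm of full depth, 4 mm of the axis) and the loose half sits on it (within 2.5 mm of full depth, 5 mm of the axis), both within 3.4 degrees of level and at rest (all of step 1 and all of step 2 and z of hub in the frame of seat above 0.0005 m and linear speed of each of spider, hub below 0.01 m/s); the robot touches nothing.
It fails at once if a coupling part is rammed or forced onto the one below (over 80 N) (contact force between any of spider, hub and pump above 80 N or contact force between hub and spider above 80 N).
It fails at once if the spider or the loose half is let fall onto the stack from a height (arrives faster than 0.56 m/s, a fall of some 16 mm; falling the last depth of the jaws is fine) ((horizontal distance between spider and seat below 0.03 m and z of spider in the frame of seat below 0.025 m and linear speed of spider above 0.56 m/s) or (horizontal distance between hub and seat below 0.03 m and z of hub in the frame of seat below 0.025 m and linear speed of hub above 0.56 m/s)).
It fails at once if a bystander is moved by more than 20 mm (distance of any of worn_spider, wrench, grease from where it was at the start of the episode above 0.02 m).
It also fails if it takes over 67 s, if anything falls off the work surface, if the arm or the gripper's body presses on something with over 40 N, if the wrist force passes 120 N, or if a joint passes its speed limit or range.

### The arm

A 6-joint arm with a two-finger parallel gripper is mounted at the origin on the work surface. World frame = base frame: x ahead of the robot, y to its left, z up, the work surface at z = 0. Lengths are in m, angles in rad, forces in N, time in s.
With the tool pointing down it reaches from about 0.3 to 0.875 m from the base axis. Payload 6.4 kg.
Tool frame: the origin (TCP) lies on the centre line of the jaws, within the pads' length; the fingertips stand 11 mm ahead of it and the grasp point (between the pads) lies 8 mm behind it; x points along the fingers, y is the direction in which the jaws open and shut, and the axes are right-handed (so a half turn about x gives the same grasp; the last joint's range is limited). The gripper opens to 85 mm and grips with 20 to 120 N. Pads are 22 mm wide; open, the fingers measure 114 mm over their backs; the gripper's body (76 mm by 85 mm) begins 54 mm behind the grasp point. The pads swing forward as they close: fully open they stand 13 mm farther back than shut.
Start: joints at [-1.503, 0.181, 1.607, -0, 1.354, -0.206], TCP at [0.155, -0.554, 0.205] pointing down, gripper open.
Joint ranges: [-2.99, 2.99], [-0.89, 2.07], [0.3, 2.58], [-1.14, 4.28], [0, 2.63], [-3.12, 3.12]. Speed limits (rad/s): [2.57, 2.57, 3.01, 3.14, 3.14, 3.14].

### API

Orientations are given as a unit quaternion [w, x, y, z].
In Python, from bench import ctrl, camera, hand_in gives the robot as it stands. The module is installed in compiled form; this text tells all that it offers.
- The arm moves only by the tool drive_tool, never from a script. Its argument "increments" is a list of rows, each a list of 7 numbers: the shift along the tool's x, y, z in m, then the turn, a rotation vector about the tool's x, y, z in degrees, then the gripper's target within -1 to 1 (fully open at 1, half-way at 0, shut at -1). In form: [[dx, dy, dz, rx, ry, rz, claw], ...]. A call has 1 to 10 rows; each row shifts and turns the commanded pose from where the row before left it, along the tool's axes as they then stand; what a row does not reach is not made up. A row lasts 1/8 s, in which the tool goes at most 62.5 mm and 10.7 degrees, less where a joint would pass 70% of its speed; a pose out of reach is approached as far as the arm can. A call is refused whole if a number of a shift passes 0.0625 or a number of a turn 10.7, either way. A call with a gripper value outside its range is refused whole. The fingers move at their own pace and stop on an object; the grip force is fixed at half the most. Time passes only in rows, so rows that do not move let the fingers close. It gives the time, the measured TCP pose, the force and the opening at its end, in the units of the state.
- ctrl.get_obs(): the state, without advancing time (a new reading comes with each control period).
- camera(name): name is "scene" or "top"; returns a dict with "img" (420x560x3 uint8, red, green, blue), "depth" (420x560 float32, m along the optical axis (not along the pixel's ray), 0 where there is no reading), "fx", "fy", "cx", "cy" (pixels), "world_from_camera" (4x4, takes a point from camera to world coordinates). Camera axes: x right, y down, z forward; pixel columns grow to the right and rows downward; lengths in m; the calibration is good to about 2 mm. A picture is of the moment at which its call begins.
- hand_in(): hands the job in, once; it reports no verdict.
The state is a dict: "time_s": time; "q": joint angles; "dq": joint speeds; "joint_efforts": joint torques, N m; "eef_pos": TCP position; "eef_rot": TCP orientation; "wrist_force": force on the tool from outside, world axes, zero at the start; "torque": the same for the moment, N m; "opening": opening from 0.0 (shut) to 1.0 (fully open).
Only numpy, scipy, OpenCV 4.12 (cv2) and the standard library are available. Lean on these libraries where they do the work, as an engineer would, in place of code of your own. Each camera call takes 0.05 s, during which the arm holds its last target.

## Working session

There is one attempt and no reset: what is moved stays moved. The work goes in short steps, Python scripts to look and compute and a tool call to move; the robot and the scene stay as the last step left them, time stands still between calls to the robot, and variables do not carry over. Pictures are saved under pics/ and viewed, and the job is handed in when it is done.

Besides the shell and the picture viewer there is one more tool, called after "Call:" as name([rows], argument=value, ...), one row to a line, values as JSON. drive_tool: Moves the arm, as the interface text tells. Its arguments: {"type":"object","properties":{"increments":{"type":"array","items":{"type":"array","items":{"type":"number"}}}},"required":["increments"]}

```bash
mkdir -p pics; cat > h.py <<'E'
import numpy as np, cv2
from bench import ctrl, camera, hand_in
def grab(name,tag):
    c=camera(name); np.savez('pics/%s.npz'%tag,**c)
    cv2.imwrite('pics/%s.png'%tag,cv2.cvtColor(c['img'],cv2.COLOR_RGB2BGR)); return c
def load(tag): return dict(np.load('pics/%s.npz'%tag))
def ray(c,u,v,z):
    T=c['world_from_camera']; d=T[:3,:3]@np.array([(u-c['cx'])/c['fx'],(v-c['cy'])/c['fy'],1]); o=T[:3,3]
    return o+d*(z-o[2])/d[2]
def cloud(c):
    v,u=np.mgrid[0:420,0:560]; D=c['depth']
    P=np.stack([(u-c['cx'])/c['fx']*D,(v-c['cy'])/c['fy']*D,D],-1)
    T=c['world_from_camera']; return P@T[:3,:3].T+T[:3,3]
def proj(c,p):
    T=np.linalg.inv(c['world_from_camera']); q=T[:3,:3]@np.array(p)+T[:3,3]
    return q[0]/q[2]*c['fx']+c['cx'],q[1]/q[2]*c['fy']+c['cy']
E
python3 - <<'E'
from h import *
for n in('scene','top'):
    c=grab(n,n+'0'); print(n,c['fx'],c['cx'],c['cy'],c['world_from_camera'].round(3).tolist())
    cv2.imwrite('pics/%s0x.png'%n,cv2.resize(cv2.imread('pics/%s0.png'%n),(800,600),interpolation=cv2.INTER_CUBIC))
print(ctrl.get_obs())
E
```

```text
scene 431.4891551329792 287.2154720500492 206.30029407123592 [[0.514, 0.571, -0.64, 1.146], [0.858, -0.35, 0.377, -0.366], [-0.009, -0.743, -0.669, 0.752], [0.0, 0.0, 0.0, 1.0]]
top 518.9276738633162 286.8201126550465 209.06313887878207 [[0.171, -0.963, 0.208, 0.349], [-0.985, -0.168, 0.033, -0.016], [0.003, -0.21, -0.978, 1.12], [0.0, 0.0, 0.0, 1.0]]
{'time_s': 0.1, 'q': array([-1.50331103e+00,  1.81464588e-01,  1.60789946e+00, -2.72141727e-05,
        1.35379727e+00, -2.06286744e-01]), 'dq': array([ 0.00034191, -0.00201017, -0.00399604,  0.00056221, -0.00079817,
        0.00090141]), 'joint_efforts': array([ 1.91768545e-04, -4.45881200e+01, -3.52236485e+01, -3.86706224e-04,
        4.14438400e-03, -1.21193449e-05]), 'eef_pos': array([ 0.15543826, -0.55303804,  0.20417962]), 'eef_rot': array([ 0.09593914,  0.7005209 ,  0.09704699, -0.70046273]), 'wrist_force': array([ 0.44713234,  0.11302743, -0.33213051]), 'torque': array([-0.03228855,  0.00485929,  0.00480223]), 'opening': 0.9975426954032345}
```

View pics/top0x.png

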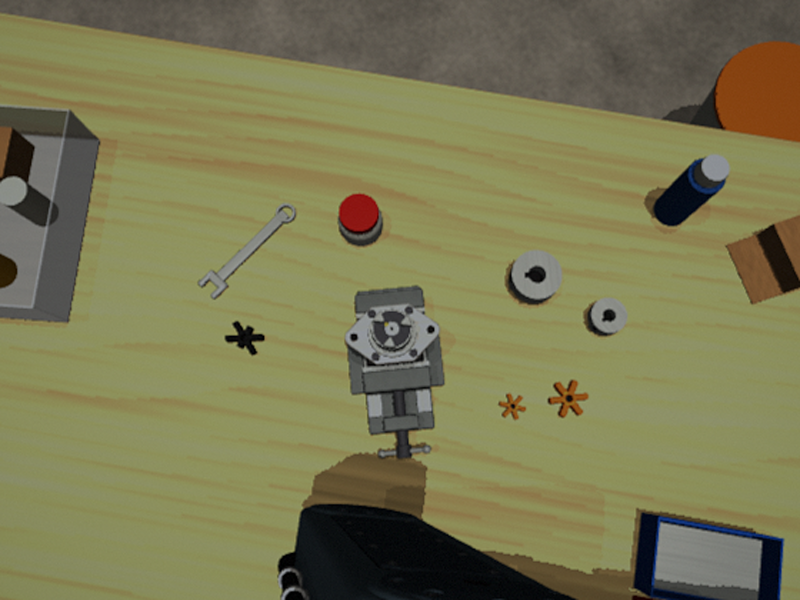

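View pics/scene0x.png

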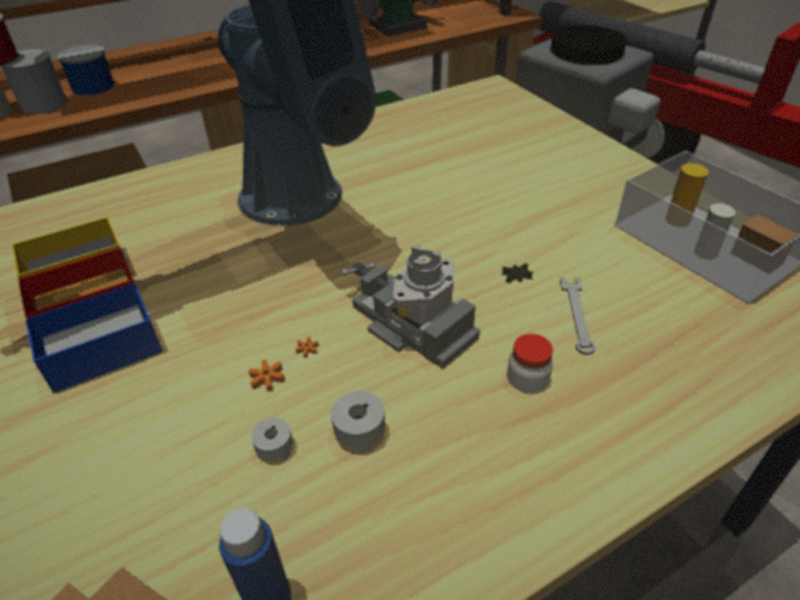

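The top view shows the large orange spider at about (398,279) in native pixels, the small hub at (425,221) and the pump at (274,230). The look-alike small spider is at (358,284) and the big hub at (374,193).

```bash
python3 - <<'E'
from h import *
for n in('top','scene'):
    c=load(n+'0'); P=cloud(c); hsv=cv2.cvtColor(c['img'],cv2.COLOR_RGB2HSV)
    m=cv2.inRange(hsv,(4,170,60),(18,255,255)); 
    k,l,s,ce=cv2.connectedComponentsWithStats(m)
    for i in range(1,k):
        if 30<s[i,4]<900:
            p=ray(c,*ce[i],0.015); vv,uu=np.where(l==i)
            r=np.array([ray(c,u,v,0.015)-p for u,v in zip(uu,vv)])[:,:2]
            R=np.linalg.norm(r,axis=1); a=np.arctan2(r[:,1],r[:,0]); o=R>.016
            print(n,s[i],ce[i],p.round(4),'R',R.max().round(4),'ang60',np.degrees(np.angle(np.mean(np.exp(6j*a[o])))/6).round(1), 'zmed',np.median(P[l==i][:,2]).round(4))
    print('bench z',np.median(P[...,2][hsv[...,2]>0]))
c=load('top0');P=cloud(c)
# hub, pump by height
for nm,(u0,v0),(zl,zh) in (('hub',(425,221),(.028,.045)),('pumpjaws',(274,230),(.157,.18)),('face',(274,230),(.146,.157))):
    for t in('top0',):
        w=np.zeros((420,560),bool); w[v0-25:v0+25,u0-25:u0+25]=1
        q=P[w&(P[...,2]>zl)&(P[...,2]<zh)]
        print(nm,len(q),q.mean(0).round(4),q.min(0).round(4),q.max(0).round(4))
        (x,y),r=cv2.minEnclosingCircle((q[:,:2]*1000).astype(np.float32)); print(x,y,r)
for n,x,y in(('pumpz',274,230),('hubz',425,221)):
    print(n,load('top0')['depth'][y-2:y+3,x-2:x+3].shape,(P[y-14:y+15:2,x-14:x+15:2,2]*1000).round().astype(int))
im=c['img']
def crop(c,u,v,h,name): cv2.imwrite('pics/'+name,cv2.resize(cv2.cvtColor(c['img'][v-h:v+h,u-h:u+h],cv2.COLOR_RGB2BGR),(400,400),interpolation=cv2.INTER_CUBIC))
a=[]
s=load('scene0')
def cr(c,u,v,h): return cv2.resize(cv2.cvtColor(c['img'][v-h:v+h,u-h:u+h],cv2.COLOR_RGB2BGR),(390,290),interpolation=cv2.INTER_CUBIC) if 0 else cv2.resize(cv2.cvtColor(c['img'][v-h:v+h,u-h:u+h],cv2.COLOR_RGB2BGR),(290,290),interpolation=cv2.INTER_CUBIC)
cv2.imwrite('pics/crops.png',np.vstack([np.hstack([cr(c,274,230,24),cr(c,425,221,24)]),np.hstack([cr(s,297,185,24),cr(s,190,308,24)])]))
E
```

```text
top [385 266  27  26 272] [397.54044118 278.52205882] [ 0.4755 -0.2353  0.015 ] R 0.0289 ang60 -12.7 zmed 0.0145
top [350 276  18  17 124] [358.23387097 284.22580645] [ 0.4493 -0.155   0.015 ] R 0.0197 ang60 27.0 zmed 0.0095
bench z -2.4936818971310615e-05
scene [ 95  45  58  26 294] [120.95918367  56.96938776] [-0.7224 -0.0638  0.015 ] R 0.1464 ang60 -8.7 zmed -0.0009
scene [80 56 14 10 37] [86.56756757 60.10810811] [-0.7668 -0.1937  0.015 ] R 0.0476 ang60 27.2 zmed -0.001
scene [ 54  62  41  15 164] [75.05487805 69.2195122 ] [-0.7007 -0.2519  0.015 ] R 0.0958 ang60 -19.2 zmed -0.0006
scene [43 66 15 14 61] [49.91803279 73.67213115] [-0.711  -0.3444  0.015 ] R 0.0782 ang60 -5.2 zmed -0.0005
scene [ 13 173  73  24 160] [ 50.04375 183.4875 ] [ 0.0223 -0.4555  0.015 ] R 0.0928 ang60 29.1 zmed 0.0715
scene [ 22 179  70  39 385] [ 59.41038961 199.6       ] [ 0.107  -0.4454  0.015 ] R 0.0938 ang60 2.0 zmed 0.0348
scene [208 237  14  11  86] [214.39534884 242.29069767] [ 0.4596 -0.1609  0.015 ] R 0.0188 ang60 24.8 zmed 0.0087
scene [360 245  25  12  77] [370.94805195 252.49350649] [0.675  
[... 1851 characters left out ...]
 0  2 -1 -2 -2  2  0 -3  0]
 [ 0 -5  1 -2  1 36 37 38 37 34 -1  4 -6 -4  1]
 [-2 -1 -1  2 37 34 41 38 38 40 36 33 -4  0  0]
 [ 0  3 25 40 36 36 39 39 35 37 36 37 36 -1  0]
 [-4 22 35 36 38 35 37 35 39 36 36 36 36 -1 -4]
 [-4 33 38 38 36 37 33 30 30 39 35 35 36 39  2]
 [17 37 38 39 38 40 15 13 24 30 34 31 40 38  0]
 [17 35 36 37 32 38 13 18 18 30 33 36 34 35  1]
 [18 32 35 40 34 35 18 20 18 29 39 36 33 36  0]
 [14 30 39 36 35 36 36 35 36 39 34 35 34 36  1]
 [-2 19 37 33 35 37 39 37 35 39 36 39 39 38  0]
 [-2 15 28 36 34 34 32 37 34 37 39 38 35 -1 -2]
 [ 1  2 15 26 31 37 33 36 35 36 39 40 -1 -2  0]
 [ 2  1  5 13 18 26 32 39 39 34  0 -1  1  2  2]
 [ 0  1 -3  4  3 -1  1  1 -3 -4 -3  2  1 -1  2]]
```

View pics/crops.png

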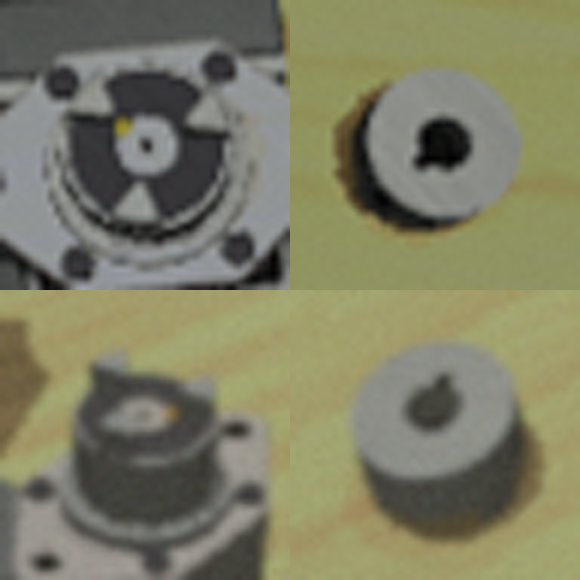

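```bash
cat >> h.py <<'E'
from scipy.spatial.transform import Rotation as Ro
def tool(o=None):
    o=o or ctrl.get_obs(); q=o['eef_rot']; R=Ro.from_quat([q[1],q[2],q[3],q[0]]).as_matrix()
    return o['eef_pos'],R
def yaw(R): return np.degrees(np.arctan2(R[1,1],R[0,1]))
E
python3 - <<'E'
from h import *
p,R=tool(); print(p,R.round(4).tolist(),yaw(R))
S=[]
for n,(u0,v0),c0 in(('top0',(274,230),(.5095,.0345)),('scene0',(297,185),(.5095,.0345))):
    c=load(n);P=cloud(c);w=np.zeros((420,560),bool); w[v0-30:v0+30,u0-30:u0+30]=1
    g=cv2.cvtColor(c['img'],cv2.COLOR_RGB2GRAY)
    face=P[w&(P[...,2]>.148)&(P[...,2]<.156)]
    (x,y),r=cv2.minEnclosingCircle((face[:,:2]*1000).astype(np.float32)); print(n,'face',x,y,r,len(face))
    m=w&(P[...,2]>.160)&(P[...,2]<.172)
    q=P[m]; a=np.arctan2(q[:,1]-c0[1],q[:,0]-c0[0]); print(len(q),np.degrees(np.angle(np.mean(np.exp(3j*a))))/3)
    k,l,s,ce=cv2.connectedComponentsWithStats(m.astype(np.uint8))
    for i in range(1,k):
        if s[i,4]>5:
            # centroid ray onto jaw-top plane
            vv,uu=np.where(l==i); b=np.array([ray(c,u,v,.165) for u,v in zip(uu,vv)])
            d=b.mean(0)[:2]-c0; print(s[i,4],ce[i],b.mean(0).round(4),np.hypot(*d).round(4),np.degrees(np.arctan2(d[1],d[0])).round(1), 'bright',g[l==i].mean())
# brightness in top: jaw tips
c=load('top0'); g=cv2.cvtColor(c['img'],cv2.COLOR_RGB2GRAY)
print(g[215:246:1,258:292:2])
E
```

```text
[ 0.15543826 -0.55303804  0.20417962] [[-0.0001, 0.2704, -0.9628], [0.0016, -0.9628, -0.2704], [-1.0, -0.0015, -0.0003]] -74.31366773570893
top0 face 509.3336181640625 34.54700469970703 26.984268188476562 495
112 -57.257763418676234
37 [264.62162162 222.59459459] [0.5188 0.0528 0.165 ] 0.0205 62.9 bright 118.48648648648648
37 [283.64864865 225.        ] [0.5205 0.0169 0.165 ] 0.0207 -58.1 bright 115.54054054054055
38 [271.97368421 240.02631579] [0.4888 0.0334 0.165 ] 0.0207 -176.9 bright 119.6842105263158
scene0 face 511.35894775390625 32.576446533203125 28.31989860534668 246
65 -56.65977005614217
20 [291.15 173.  ] [0.4939 0.029  0.165 ] 0.0165 -160.5 bright 117.3
21 [306.0952381  177.42857143] [0.5247 0.0487 0.165 ] 0.0208 43.0 bright 120.38095238095238
24 [292.625 183.25 ] [0.5265 0.0129 0.165 ] 0.0275 -51.8 bright 107.875
[[ 85 126 134 141 149 150 151 150 133 148 150 148 152  79  47  86  96]
 [ 89 123 147 149 147 149 144 151 117 147 144 148 151  51  51  73 146]
 [ 73  61 122 148 135 151 114 116 103 115 124 148 144  50  56  53 152]
 [ 52  47  74 142 129 120  62  47  48  51  88 118
[... 1239 characters left out ...]
116  51  53  55  50 102  68  52  52  54  54  53  93 121 115]
 [124 129 100  63  53  55  55 142  88  52  53  54  52  82  74 139 122]
 [104 150  61 104  52  52  87 151 116  50  55  53  50 122  58 141 128]
 [124 143  96 133  66  55 128 148 143  48  55  52  70 107  91 137 120]
 [151 127 129  91  92  63 147 149 153  58  53  56 106  53 126 136 132]
 [148 115 142  54  79  82 132 145 151  75  49 115  96  72 137 117 141]
 [150  99 151  99  34  73  79 103 108  78  98 122  35 127 144 108 151]
 [149 123 136 139  83  32  44  54  41  63 107  31  59 135 140 138 135]
 [149 152 114 149 137  65  35  55  39  46  23  64 111 143 108 114  86]
 [148 150 128 135 152 117  90  51  61  27  74 106 139 130  98  50  46]]
```

Call:
drive_tool([
  [0.01,-0.0241,-0.0438,0,0,0,1],
  [0.01,-0.0241,-0.0438,0,0,0,1],
  [0.01,-0.0241,-0.0438,0,0,0,1],
  [0.01,-0.0241,-0.0438,0,0,0,1],
  [0.01,-0.0241,-0.0438,0,0,0,1],
  [0.01,-0.0241,-0.0438,0,0,0,1],
  [0.02,-0.0241,-0.0438,0,0,0,1],
  [0.02,-0.0241,-0.0438,0,0,0,1],
  [0.02,-0.0241,-0.0438,-1.7,0,0,1],
  [0,0,0,0,0,0,1],
])

```text
time_s: 1.35
eef_pos: [0.4767, -0.2345, 0.0828]
eef_rot: [-0.107, -0.698, -0.11, 0.7]
wrist_force: [0.0, 0.2, 0.7]
opening: 1.002
```

```bash
cat >> h.py <<'E'
def togo(target,yawt=None):
    p,R=tool(); d=R.T@(np.array(target)-p); print('pos',p.round(4),'yaw',yaw(R).round(2),'tilt',R[:,0].round(4),'d tool',d.round(4),'rx',None if yawt is None else round(yaw(R)-yawt,2))
E
python3 -c "
from h import *
togo([.476,-.2377,.012],-72.6); print(ctrl.get_obs()['wrist_force'])"
```

```text
pos [ 0.4767 -0.2345  0.0828] yaw -72.34 tilt [-0.003   0.0031 -1.    ] d tool [0.0708 0.0031 0.0015] rx 0.26
[0.01959795 0.24438899 0.6663355 ]
```

Call:
drive_tool([
  [0.03,0.003,0.0015,0.3,0,0,1],
  [0.03,0,0,0,0,0,1],
  [0.011,0,0,0,0,0,1],
  [0,0,0,0,0,0,1],
])

```text
time_s: 1.85
eef_pos: [0.4752, -0.2418, 0.0137]
eef_rot: [-0.104, -0.699, -0.105, 0.7]
wrist_force: [0.2, 0.4, 0.8]
opening: 0.997
```

```bash
python3 -c "
from h import *
togo([.476,-.2377,.012],-72.6); print(ctrl.get_obs()['wrist_force']);grab('top','top1');c=grab('scene','s1')
cv2.imwrite('pics/s1x.png',cv2.resize(cv2.cvtColor(c['img'][200:310,120:270],cv2.COLOR_RGB2BGR),None,fx=5,fy=5,interpolation=cv2.INTER_CUBIC))"
```

```text
pos [ 0.4752 -0.2418  0.0137] yaw -72.96 tilt [-1.e-03  7.e-04 -1.e+00] d tool [ 0.0017 -0.0036 -0.002 ] rx -0.36
[0.2023803  0.40048036 0.82962506]
```

View pics/s1x.png

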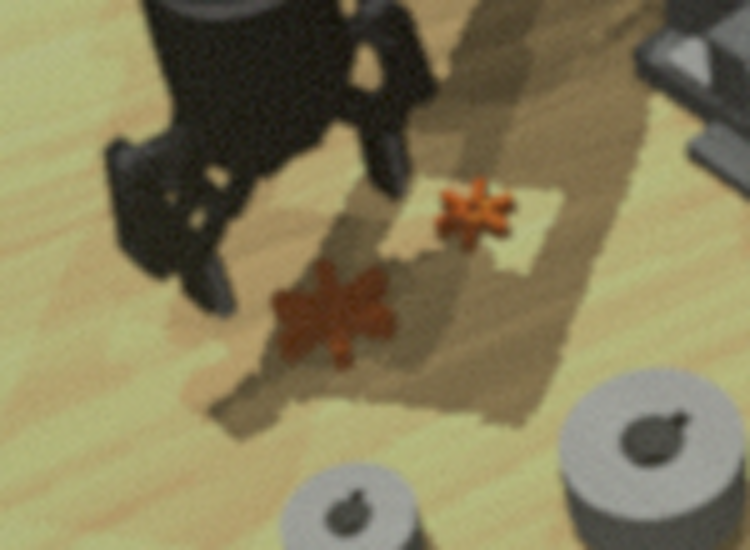

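```bash
python3 -c "
from h import *
c=load('s1');p,R=tool()
for s in(-1,1): print(proj(c,p+R[:,1]*s*.0425+R[:,0]*0.0),proj(c,p+R[:,1]*s*.0425-R[:,0]*0.03))
print(proj(c,p),proj(c,[.476,-.2377,.0075]))
togo([.476,-.2377,.012],-72.6)
P=cloud(c)
for u,v in((163,261),(162,258),(199,237),(199,233)): print(u,v,P[v,u])
m=(P[...,2]>.003)&(P[...,2]<.03)
im=c['img'].copy(); im[m]=(255,0,255)
c2=load('top1'); 
o=np.hstack([cv2.resize(cv2.cvtColor(x[a:a+110,b:b+110],cv2.COLOR_RGB2BGR),(390,390),interpolation=cv2.INTER_NEAREST) for x,a,b in((im,200,120),(c2['img'],220,340))]); cv2.imwrite('pics/o1.png',o)
"
```

```text
(np.float64(198.748316158917), np.float64(250.21740197830044)) (np.float64(196.81288098797728), np.float64(241.20716097150824))
(np.float64(168.40531909724078), np.float64(271.81253984285127)) (np.float64(165.714882643623), np.float64(262.81517634909227))
(np.float64(183.94264996607507), np.float64(260.7546077118358)) (np.float64(186.42187600662493), np.float64(262.03944760241797))
pos [ 0.4764 -0.2424  0.0151] yaw -72.94 tilt [ 0.0012 -0.0011 -1.    ] d tool [ 0.0031 -0.0046 -0.001 ] rx -0.34
163 261 [ 0.49503678 -0.28799754  0.06027076]
162 258 [ 0.49754986 -0.28845744  0.07252985]
199 237 [ 0.47246477 -0.19707909  0.06376648]
199 233 [ 0.47277982 -0.19534518  0.07573901]
```

View pics/o1.png

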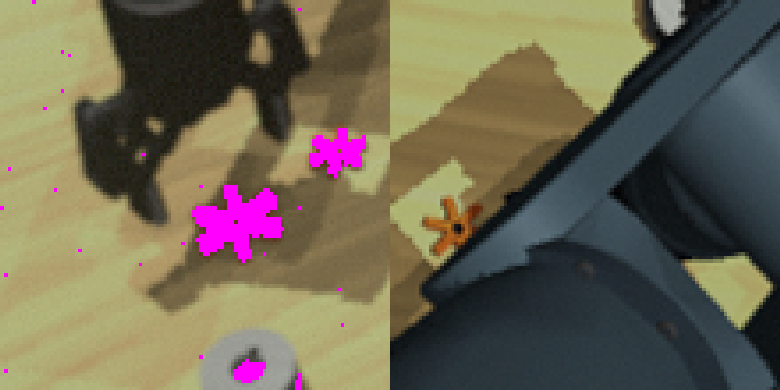

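```bash
python3 -c "
from h import *
o=ctrl.get_obs();print(o['q'].round(4),o['dq'].round(3),o['eef_pos'],o['time_s'],o['wrist_force'],o['joint_efforts'].round(1))
c=grab('scene','s2');
cv2.imwrite('pics/s2x.png',cv2.resize(cv2.cvtColor(c['img'][200:310,120:270],cv2.COLOR_RGB2BGR),None,fx=5,fy=5,interpolation=cv2.INTER_CUBIC))
o=ctrl.get_obs();print(o['q'].round(4),o['eef_pos'],o['time_s'])
"
```

```text
[-6.9290e-01  3.4590e-01  1.8363e+00 -1.0000e-04  9.5770e-01  5.8020e-01] [ 0.004 -0.008 -0.005  0.    -0.005  0.001] [ 0.47636953 -0.24239808  0.01510671] 1.95 [ 0.02095221  0.19678288 -0.01845636] [ -0.  -43.8 -26.4  -0.    0.   -0. ]
[-0.6927  0.3455  1.8362 -0.      0.9576  0.5802] [ 0.47659141 -0.24243749  0.01532806] 2.0
```

View pics/s2x.png

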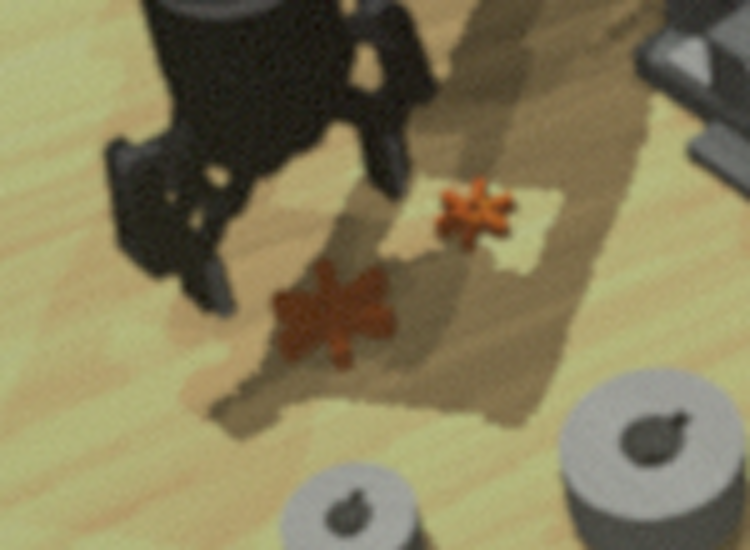

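The scene view shows the fingertips at about (163,262) and (199,238), well above and behind the spider. Depth puts the tips at z≈0.055, but the reported TCP is z=0.015. The two disagree, so I'll creep down 8 mm, which is safe on either reading, and check again.

Call:
drive_tool([
  [0.008,0,0,0,0,0,1],
  [0,0,0,0,0,0,1],
])

```text
time_s: 2.25
eef_pos: [0.4756, -0.2413, 0.0057]
eef_rot: [-0.105, -0.699, -0.105, 0.699]
wrist_force: [0.3, -0.2, 0.3]
opening: 0.998
```

```bash
python3 -c "
from h import *
c=grab('scene','s3');P=cloud(c);p,R=tool();print(p,ctrl.get_obs()['wrist_force'])
D=(P-p)@R  # tool frame coords
m=(np.abs(D[...,1])<.075)&(np.abs(D[...,2])<.03)&(P[...,2]>.02)&(c['depth']>0)
q=D[m]; 
for a in np.arange(-.16,.01,.01):
    w=q[(q[:,0]>a)&(q[:,0]<a+.01)]
    if len(w): print(round(a,2),len(w),w[:,1].min().round(3),w[:,1].max().round(3),w[:,2].min().round(3),w[:,2].max().round(3))
"
```

```text
[ 0.4756587  -0.24132734  0.00586733] [-0.18887686  0.09444118 -0.19984622]
-0.16 42 -0.024 0.038 -0.029 0.016
-0.15 161 -0.066 0.068 -0.014 0.013
-0.14 244 -0.068 0.07 -0.022 0.013
-0.13 218 -0.069 0.071 -0.021 0.012
-0.12 163 -0.07 0.072 -0.02 0.014
-0.11 233 -0.073 0.074 -0.019 0.018
-0.1 195 -0.073 0.075 -0.017 0.013
-0.09 105 -0.074 0.074 -0.014 0.01
-0.08 41 -0.054 0.058 -0.013 0.008
-0.07 60 -0.057 0.057 -0.013 0.011
-0.06 64 -0.056 0.057 -0.012 0.011
-0.05 43 -0.056 0.055 -0.012 0.01
-0.04 2 -0.044 0.049 -0.002 -0.001
```

Call:
drive_tool([
  [0.006,0,0,0,0,0,1],
  [0,0,0,0,0,0,1],
])

```text
time_s: 2.55
eef_pos: [0.4754, -0.2411, -0.0006]
eef_rot: [-0.105, -0.699, -0.105, 0.7]
wrist_force: [0.5, 1.0, 0.1]
opening: 1.0
```

Call:
drive_tool([
  [0.004,0,0,0,0,0,1],
  [0,0,0,0,0,0,1],
])

```text
time_s: 2.8
eef_pos: [0.4756, -0.2413, -0.0044]
eef_rot: [-0.105, -0.699, -0.105, 0.699]
wrist_force: [-0.1, 0.1, 0.7]
opening: 0.998
```

Call:
drive_tool([
  [0.004,0,0,0,0,0,1],
  [0,0,0,0,0,0,1],
])

```text
time_s: 3.05
eef_pos: [0.4756, -0.2413, -0.0084]
eef_rot: [-0.105, -0.699, -0.105, 0.699]
wrist_force: [-0.1, 0.5, -0.3]
opening: 1.0
```

Force stays near zero with the reported TCP 8 mm below the bench. So the camera is right and the reported pose is about 35 mm too far along the tool axis. From here I'll go by vision and contact for depth.

Call:
drive_tool([
  [0.01,-0.0033,-0.0015,0,0,0,1],
  [0,0,0,0,0,0,1],
])

```text
time_s: 3.3
eef_pos: [0.4755, -0.2369, -0.0191]
eef_rot: [-0.105, -0.699, -0.106, 0.7]
wrist_force: [1.1, 0.3, 0.5]
opening: 0.999
```

```bash
cat >> h.py <<'E'
def zoom(tag,u,v,hw,hh,f,out):
    c=load(tag); cv2.imwrite('pics/'+out,cv2.resize(cv2.cvtColor(c['img'][v-hh:v+hh,u-hw:u+hw],cv2.COLOR_RGB2BGR),None,fx=f,fy=f,interpolation=cv2.INTER_CUBIC))
E
python3 -c "
from h import *
togo([.476,-.2377,-.02],-72.6); print(ctrl.get_obs()['wrist_force'])
grab('scene','s4');zoom('s4',190,255,60,45,6,'s4x.png')"
```

```text
pos [ 0.4755 -0.2369 -0.0191] yaw -72.9 tilt [-0.0017  0.0015 -1.    ] d tool [ 0.0009  0.0009 -0.0003] rx -0.3
[1.06422267 0.31919581 0.54905164]
```

View pics/s4x.png

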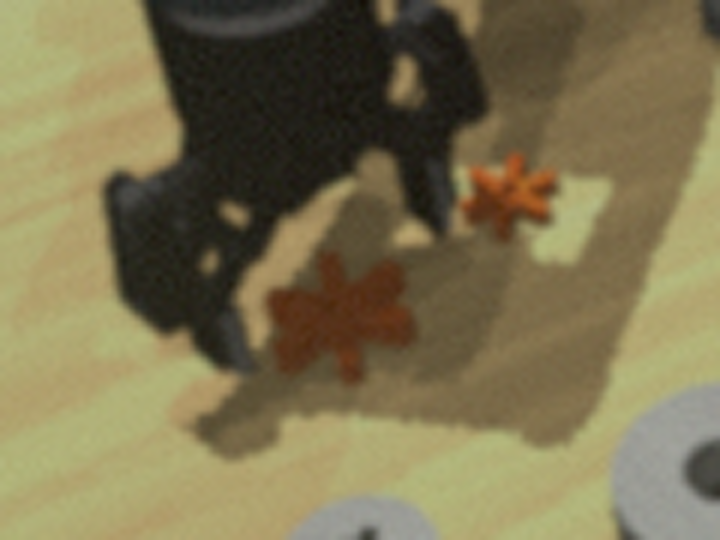

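```bash
python3 -c "
from h import *
c=load('s4');p,R=tool()
for z in(0,.01,.02,.03): 
  for s in(-1,1):
    print(z,s,[np.round(proj(c,[*(p+R[:,1]*s*.045+R[:,2]*t)[:2],z]),1) for t in(-.011,0,.011)])
P=cloud(c);D=(P-p)@R
m=(np.abs(D[...,1])<.065)&(np.abs(D[...,1])>.035)&(np.abs(D[...,2])<.03)&(P[...,2]>.006)&(c['img'].max(-1)<70)
q=P[m]; print(np.sort(q[:,2])[:12].round(3))
"
```

```text
0 -1 [array([205.5, 255.3]), array([202.5, 253. ]), array([199.4, 250.6])]
0 1 [array([174. , 278.4]), array([170.9, 275.7]), array([167.9, 273.2])]
0.01 -1 [array([204.9, 252.4]), array([201.9, 250.1]), array([198.8, 247.7])]
0.01 1 [array([173.1, 275.5]), array([170.1, 272.9]), array([167.1, 270.3])]
0.02 -1 [array([204.4, 249.5]), array([201.3, 247.1]), array([198.2, 244.8])]
0.02 1 [array([172.3, 272.5]), array([169.2, 269.9]), array([166.2, 267.3])]
0.03 -1 [array([203.7, 246.5]), array([200.6, 244.1]), array([197.6, 241.8])]
0.03 1 [array([171.4, 269.6]), array([168.3, 267. ]), array([165.3, 264.4])]
[0.022 0.025 0.026 0.026 0.026 0.027 0.027 0.027 0.027 0.029 0.029 0.029]
```

Matching pixels to projections gives open tips at z≈0.020 with a reading of −0.019. I'll go down 7 mm and close.

Call:
drive_tool([
  [0.007,0.001,-0.0003,-0.3,0,0,1],
  [0,0,0,0,0,0,0.3],
  [0,0,0,0,0,0,0],
  [0,0,0,0,0,0,-0.3],
  [0,0,0,0,0,0,-0.5],
  [0,0,0,0,0,0,-0.5],
])

```text
time_s: 4.1
eef_pos: [0.477, -0.2389, -0.0244]
eef_rot: [0.107, 0.699, 0.107, -0.699]
wrist_force: [-2.5, 1.0, 5.0]
opening: 0.631
```

```bash
python3 -c "
from h import *
togo([.476,-.2377,-.02],-72.6); print(ctrl.get_obs()['wrist_force'],ctrl.get_obs()['opening']*85)
grab('scene','s5');zoom('s5',190,255,60,45,6,'s5x.png')"
```

```text
pos [ 0.477  -0.2389 -0.0244] yaw -72.61 tilt [ 2.e-04 -2.e-04 -1.e+00] d tool [-0.0044 -0.0015  0.0006] rx -0.01
[-2.52071893  0.95633671  5.0472678 ] 53.62988562361083
```

View pics/s5x.png

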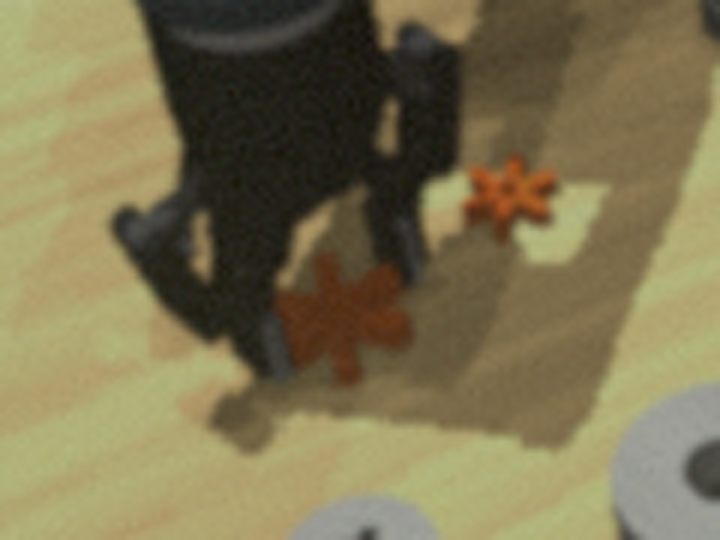

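Call:
drive_tool([
  [-0.03,0,0,0,0,0,-0.5],
  [-0.055,0,0,0,0,0,-0.5],
  [-0.055,0,0,0,0,0,-0.5],
  [-0.055,0,0,0,0,0,-0.5],
  [0,0,0,0,0,0,-0.5],
])

```text
time_s: 4.78
eef_pos: [0.4798, -0.2411, 0.1755]
eef_rot: [0.11, 0.702, 0.104, -0.696]
wrist_force: [0.9, -0.6, -1.0]
opening: 0.634
```

```bash
python3 -c "
from h import *
togo([.5094,.0344,.17],-87.3); print(ctrl.get_obs()['wrist_force'],ctrl.get_obs()['opening']*85)
c=grab('scene','s6');p,R=tool();u,v=map(int,proj(c,p-.03*R[:,0]));zoom('s6',u,v,60,45,6,'s6x.png');print(u,v)"
```

```text
pos [ 0.4798 -0.2411  0.1755] yaw -72.61 tilt [ 0.0083 -0.0068 -0.9999] d tool [ 0.0039 -0.254  -0.1106] rx 14.69
[ 0.90333985 -0.62145512 -0.9969189 ] 53.86774713131786
169 197
```

View pics/s6x.png

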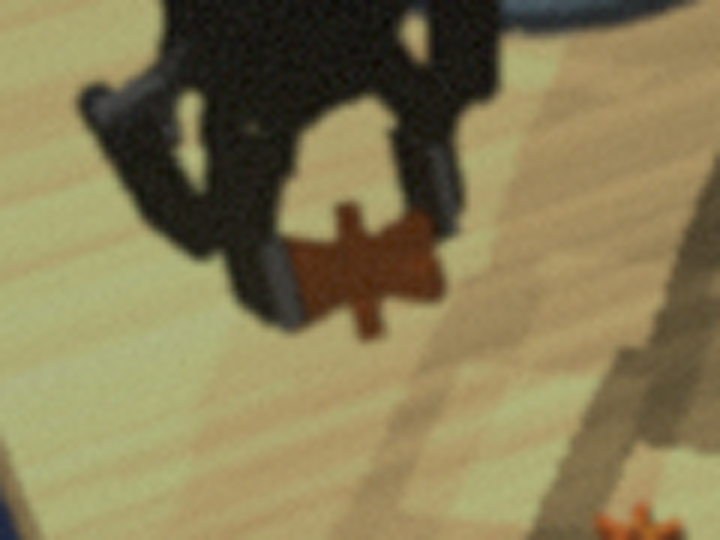

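```bash
python3 -c "
from h import *
c=load('s6');P=cloud(c);p,R=tool();hsv=cv2.cvtColor(c['img'],cv2.COLOR_RGB2HSV)
m=cv2.inRange(hsv,(2,150,40),(18,255,255))
m[:, :140]=0;m[225:]=0
k,l,s,ce=cv2.connectedComponentsWithStats(m);i=1+s[1:,4].argmax();print(s[i],ce[i])
q=P[l==i];print('cloud z',np.percentile(q[:,2],[5,25,50,75,95]).round(4))
for z in(.2,.2075,.215): print(z,ray(c,*ce[i],z).round(4),ray(c,168.8,197.2,z).round(4), p.round(4))
vv,uu=np.where(l==i);b=np.array([ray(c,u,v,.2075) for u,v in zip(uu,vv)]);d=(b-p)@R
print(d.min(0),d.max(0),d.mean(0))
"
```

```text
[ 295    0   84   37 1817] [328.67308751  15.00275179]
cloud z [-0.028  -0.0055 -0.0031 -0.0013  0.0009]
0.2 [-0.222   0.6298  0.2   ] [ 0.4733 -0.2397  0.2   ] [ 0.4782 -0.2398  0.1724]
0.2075 [-0.2034  0.6163  0.2075] [ 0.4825 -0.2414  0.2075] [ 0.4782 -0.2398  0.1724]
0.215 [-0.1849  0.6028  0.215 ] [ 0.4916 -0.2431  0.215 ] [ 0.4782 -0.2398  0.1724]
[-0.04188269 -1.19779649  0.24274015] [-0.03969273 -0.7876918   0.58132479] [-0.0409064  -1.02371235  0.39649083]
```

Call:
drive_tool([
  [0,-0.042,-0.0186,0,0,0,-0.5],
  [0,-0.042,-0.0186,0,0,0,-0.5],
  [0,-0.042,-0.0186,0,0,0,-0.5],
  [0,-0.042,-0.0186,0,0,0,-0.5],
  [0,-0.042,-0.0186,0,0,0,-0.5],
  [0,-0.042,-0.0186,0,0,0,-0.5],
  [0,0,0,7.7,0,0,-0.5],
  [0,0,0,7,0,0,-0.5],
  [0,0,0,0,0,0,-0.5],
  [0,0,0,0,0,0,-0.5],
])

```text
time_s: 6.08
eef_pos: [0.5074, 0.035, 0.1689]
eef_rot: [-0.017, -0.706, -0.017, 0.708]
wrist_force: [-0.5, 0.4, 0.4]
opening: 0.638
```

```bash
python3 -c "
from h import *
togo([.5094,.0344,.1406],-87.3); print(ctrl.get_obs()['wrist_force'],ctrl.get_obs()['opening']*85)
grab('top','t7')
c=grab('scene','s7');zoom('s7',300,180,50,45,6,'s7x.png');zoom('t7',274,225,50,45,6,'t7x.png');togo([.5094,.0344,.1406],-87.3)"
```

```text
pos [0.5074 0.035  0.1689] yaw -87.19 tilt [-1.9e-03  3.0e-04 -1.0e+00] d tool [ 0.0283  0.0007 -0.002 ] rx 0.11
[-0.46179079  0.43907457  0.4374851 ] 54.21882355472443
pos [0.5078 0.0349 0.1694] yaw -87.25 tilt [-9.e-04  2.e-04 -1.e+00] d tool [ 0.0288  0.0006 -0.0016] rx 0.05
```

View pics/s7x.png

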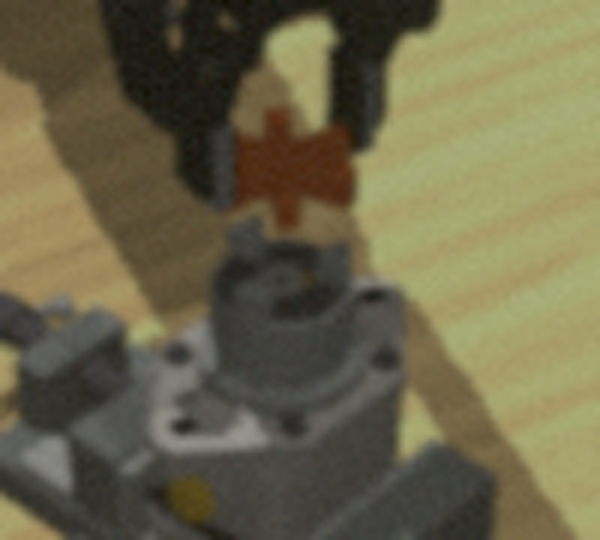

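View pics/t7x.png

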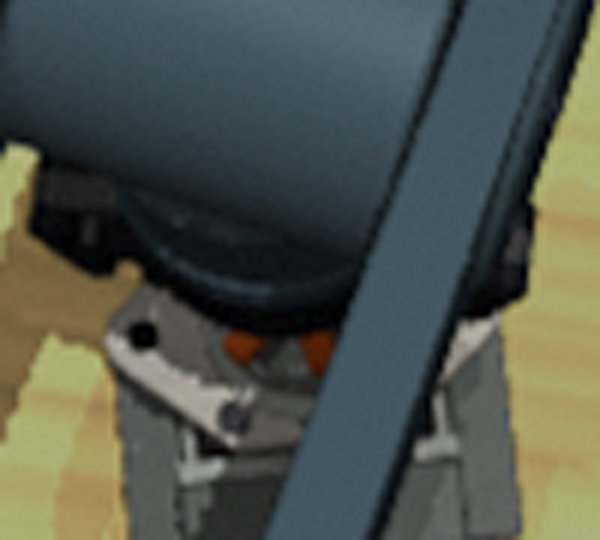

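Call:
drive_tool([
  [0.01,0.0006,-0.0018,0,0,0,-0.5],
  [0.01,0,0,0,0,0,-0.5],
  [0.005,0,0,0,0,0,-0.5],
  [0,0,0,0,0,0,-0.5],
  [0,0,0,0,0,0,-0.5],
])

```text
time_s: 6.8
eef_pos: [0.51, 0.0346, 0.1452]
eef_rot: [0.017, 0.707, 0.017, -0.707]
wrist_force: [-0.2, -0.1, 0.0]
opening: 0.632
```

```bash
python3 -c "
from h import *
togo([.5094,.0344,.1406],-87.3); print(ctrl.get_obs()['wrist_force'])
c=load('s7')
for z in (.2,.201): print(ray(c,296.9,163,z))
c=grab('scene','s8');zoom('s8',300,180,50,45,6,'s8x.png')"
```

```text
pos [0.51   0.0346 0.1452] yaw -87.31 tilt [ 3.e-04 -0.e+00 -1.e+00] d tool [0.0046 0.0001 0.0007] rx -0.01
[-0.15621193 -0.068619    0.02995729]
[0.50928511 0.03422319 0.2       ]
[0.51043893 0.03349772 0.201     ]
```

View pics/s8x.png

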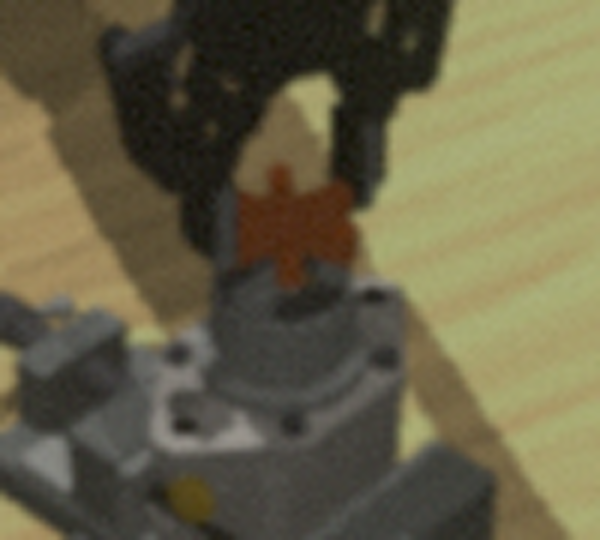

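Call:
drive_tool([
  [0.003,0,0.0003,0,0,0,-0.5],
  [0.002,0,0,0,0,0,-0.5],
  [0,0,0,0,0,0,-0.5],
])

```text
time_s: 7.22
eef_pos: [0.5096, 0.0345, 0.1399]
eef_rot: [-0.017, -0.707, -0.017, 0.707]
wrist_force: [-0.2, 0.1, 0.9]
opening: 0.631
```

Call:
drive_tool([
  [0.002,0,0,0,0,0,-0.5],
  [0,0,0,0,0,0,-0.5],
])

```text
time_s: 7.48
eef_pos: [0.5103, 0.0341, 0.1383]
eef_rot: [0.017, 0.707, 0.016, -0.706]
wrist_force: [2.3, -2.9, 0.7]
opening: 0.635
```

Call:
drive_tool([
  [0.001,0.0005,-0.0004,0,0,0,-0.5],
  [0,0,0,0,0,0,-0.5],
])

```text
time_s: 7.72
eef_pos: [0.5102, 0.0339, 0.1369]
eef_rot: [0.017, 0.707, 0.017, -0.707]
wrist_force: [1.4, -1.7, 0.0]
opening: 0.63
```

```bash
python3 -c "
from h import *
togo([.5094,.0344,.1276],-87.3);o=ctrl.get_obs(); print(o['wrist_force'],o['torque'])"
```

```text
pos [0.5102 0.0339 0.1369] yaw -87.32 tilt [ 2.e-04 -1.e-04 -1.e+00] d tool [ 0.0093 -0.0005  0.0007] rx -0.02
[ 1.44643963 -1.73058152  0.02653361] [-0.36704822 -0.29708732  0.0219046 ]
```

Call:
drive_tool([
  [0.002,0.0004,-0.0003,0,0,0,-0.5],
  [0,0,0,0,0,0,-0.5],
])

```text
time_s: 7.98
eef_pos: [0.51, 0.0338, 0.1346]
eef_rot: [-0.017, -0.707, -0.017, 0.707]
wrist_force: [0.9, -0.8, -0.8]
opening: 0.634
```

Call:
drive_tool([
  [0.002,0,0,0,0,0,-0.5],
  [0,0,0,0,0,0,-0.5],
])

```text
time_s: 8.22
eef_pos: [0.51, 0.0338, 0.1327]
eef_rot: [-0.017, -0.707, -0.017, 0.707]
wrist_force: [-0.2, -0.7, -0.1]
opening: 0.634
```

Call:
drive_tool([
  [0.0015,0,0,0,0,0,-0.5],
  [0.0015,0,0,0,0,0,-0.5],
  [0,0,0,0,0,0,-0.5],
])

```text
time_s: 8.6
eef_pos: [0.5101, 0.0338, 0.1298]
eef_rot: [-0.017, -0.707, -0.017, 0.707]
wrist_force: [-0.1, -0.7, -0.2]
opening: 0.637
```

Call:
drive_tool([
  [0.0015,0,0,0,0,0,-0.5],
  [0,0,0,0,0,0,-0.5],
])

```text
time_s: 8.85
eef_pos: [0.5102, 0.0337, 0.1283]
eef_rot: [-0.017, -0.707, -0.017, 0.707]
wrist_force: [0.1, -0.3, -1.2]
opening: 0.635
```

```bash
python3 -c "
from h import *
c=grab('scene','s9');zoom('s9',300,180,50,45,6,'s9x.png')"
```

```text
(no output)
```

View pics/s9x.png

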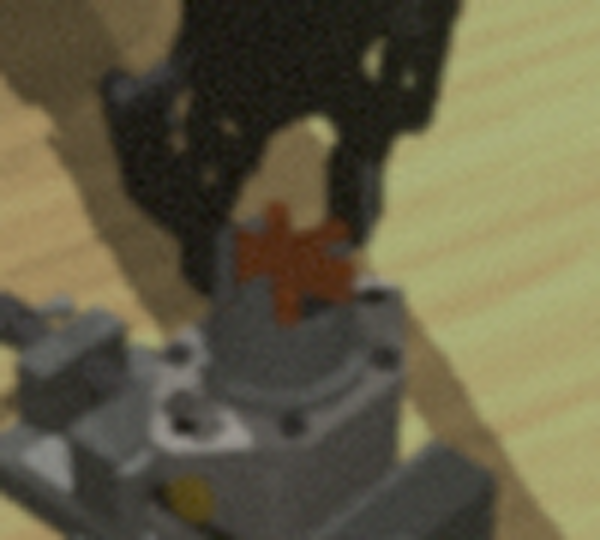

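The spider's legs straddle the jaws and it's nearly home, so I'll open and go up.

Call:
drive_tool([
  [0,0,0,0,0,0,0.6],
  [0,0,0,0,0,0,1],
  [0,0,0,0,0,0,1],
  [-0.04,0,0,0,0,0,1],
  [-0.05,0,0,0,0,0,1],
  [0,0.03,0.04,0,0,0,1],
  [0,0.05,0,0,0,0,1],
  [0,0.05,0,0,0,0,1],
  [0,0.05,0,0,0,0,1],
])

```text
time_s: 10.02
eef_pos: [0.4788, -0.1495, 0.2189]
eef_rot: [0.017, 0.707, 0.016, -0.707]
wrist_force: [1.2, 0.2, 0.5]
opening: 0.998
```

```bash
python3 - <<'E'
from h import *
togo([.604,-.274,.1]);
grab('top','t10');c=grab('scene','s10');zoom('s10',300,180,30,30,6,'a.png');zoom('t10',274,225,30,30,6,'b.png')
a=cv2.imread('pics/a.png');b=cv2.imread('pics/b.png');cv2.imwrite('pics/ab.png',np.hstack([a,b]))
c=load('t10');P=cloud(c);hsv=cv2.cvtColor(c['img'],cv2.COLOR_RGB2HSV)
m=cv2.inRange(hsv,(2,150,40),(18,255,255));w=np.zeros_like(m);w[200:255,245:300]=1;m=m*w
q=P[m>0];print('spider top z',np.percentile(q[:,2],[10,50,90]).round(4),q.mean(0))
vv,uu=np.where(m>0);b=np.array([ray(c,u,v,.1665) for u,v in zip(uu,vv)]);mid=b.mean(0);print(mid)
r=b[:,:2]-np.array([.5095,.0343]);a=np.arctan2(r[:,1],r[:,0]);o=np.hypot(*r.T)>.016
print('ang',np.degrees(np.angle(np.mean(np.exp(6j*a[o])))/6))
# plane fit of tops
A=np.c_[q[:,:2]-q[:,:2].mean(0),np.ones(len(q))];print('tilt',np.linalg.lstsq(A,q[:,2],rcond=None)[0])
# hub: top disc points in both
for n,(u0,v0) in(('top0',(425,221)),('scene0',(190,308)),('s10',(190,308)),('t10',(425,221))):
    c=load(n);P=cloud(c);w=np.zeros((420,560),bool);w[v0-28:v0+28,u0-28:u0+28]=1
    q=P[w&(P[...,2]>.031)&(P[...,2]<.045)]
    vv,uu=np.where(w&(P[...,2]>.031)&(P[...,2]<.045)&(cv2.cvtColor(c['img'],cv2.COLOR_RGB2GRAY)>95))
    b=np.array([ray(c,u,v,.037)[:2]*1000 for u,v in zip(uu,vv)],np.float32)
    print(n,len(q),cv2.minEnclosingCircle((q[:,:2]*1000).astype(np.float32)),cv2.minEnclosingCircle(b),(b.min(0)+b.max(0))/2)
E
```

```text
pos [ 0.4788 -0.1495  0.2189] yaw -87.31 tilt [ 9.e-04 -4.e-04 -1.e+00] d tool [ 0.119   0.1302 -0.1192] rx None
spider top z [0.1612 0.1665 0.1689] [0.50901435 0.03403924 0.16805442]
[0.50926339 0.03409095 0.1665    ]
ang -27.71754973601443
tilt [-1.78305626 -0.52580441  0.16805442]
top0 461 ((604.8988037109375, -274.3723449707031), 27.992334365844727) ((604.93408203125, -274.79327392578125), 26.680496215820312) [ 605.1947  -274.82632]
scene0 479 ((606.9149780273438, -276.41912841796875), 28.779083251953125) ((607.5418090820312, -277.06793212890625), 27.34170913696289) [ 607.21826 -276.90277]
s10 479 ((606.5316772460938, -277.0913391113281), 28.23053741455078) ((607.5418090820312, -277.06793212890625), 27.34170913696289) [ 607.21826 -276.90277]Traceback (most recent call last):
  File "<stdin>", line 19, in <module>
cv2.error: OpenCV(4.12.0) /io/opencv/modules/imgproc/src/shapedescr.cpp:201: error: (-215:Assertion failed) count >= 0 && (depth == CV_32F || depth == CV_32S) in function 'minEnclosingCircle'
```

View pics/ab.png

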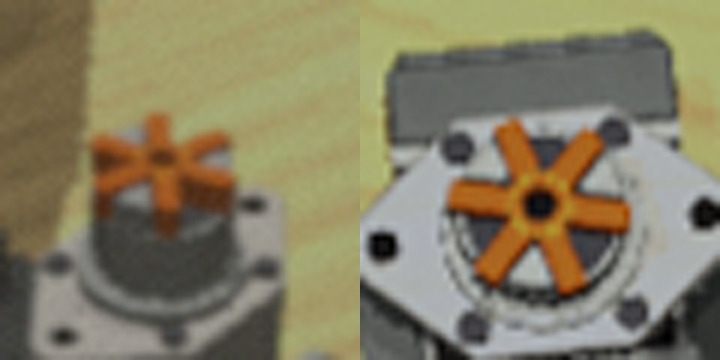

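The top view shows the spider seated: top at z≈0.1665 (0.167 expected), centred on the axis, with jaws visible between its legs. Next is the hub.

```bash
python3 - <<'E'
from h import *
for n,(u0,v0),c0 in(('top0',(425,221),(.605,-.2748)),('scene0',(190,308),(.6075,-.277))):
    c=load(n);P=cloud(c);g=cv2.cvtColor(c['img'],cv2.COLOR_RGB2GRAY)
    vv,uu=np.mgrid[v0-28:v0+28,u0-28:u0+28]
    X=np.array([[ray(c,u,v,.037)[:2] for u,v in zip(a,b)] for a,b in zip(uu,vv)])-c0
    r=np.hypot(X[...,0],X[...,1]);G=g[v0-28:v0+28,u0-28:u0+28]
    m=(G<85)&(r<.019)&(r>.0085); a=np.arctan2(X[...,1],X[...,0])
    print(n,[(round(np.degrees(x)),round(y*1000,1),int(z)) for x,y,z in zip(a[m],r[m],G[m])])
    d=(G<85)&(r<.02); print('bore centroid',X[d].mean(0))
c=load('top0');P=cloud(c)
w=np.zeros((420,560),bool);w[165:220,345:405]=1
q=P[w&(P[...,2]>.02)];print('big',cv2.minEnclosingCircle((q[:,:2]*1000).astype(np.float32)),np.percentile(q[:,2],95))
zoom('scene0',190,310,26,22,15,'hub.png')
i=cv2.imread('pics/hub.png');cv2.imwrite('pics/hub.png',np.clip(i.astype(float)*1.6,0,255).astype(np.uint8))
E
```

```text
top0 [(47, np.float64(9.6), 82), (-23, np.float64(9.1), 49), (-42, np.float64(8.8), 49), (78, np.float64(8.8), 65), (-60, np.float64(9.5), 65), (-73, np.float64(8.8), 56), (-87, np.float64(8.7), 39), (121, np.float64(9.1), 68), (-101, np.float64(9.1), 65), (132, np.float64(10.1), 24), (141, np.float64(11.5), 48), (149, np.float64(10.0), 57), (-142, np.float64(8.5), 79)]
bore centroid [-7.94501638e-05  1.96059501e-04]
scene0 [(145, np.float64(13.1), 77), (152, np.float64(10.7), 70), (141, np.float64(10.7), 61), (164, np.float64(8.5), 78), (124, np.float64(9.1), 82)]
bore centroid [-0.00180649  0.00049788]
big ((512.974853515625, -96.78160858154297), 182.77593994140625) 0.054116387970707704
```

View pics/hub.png

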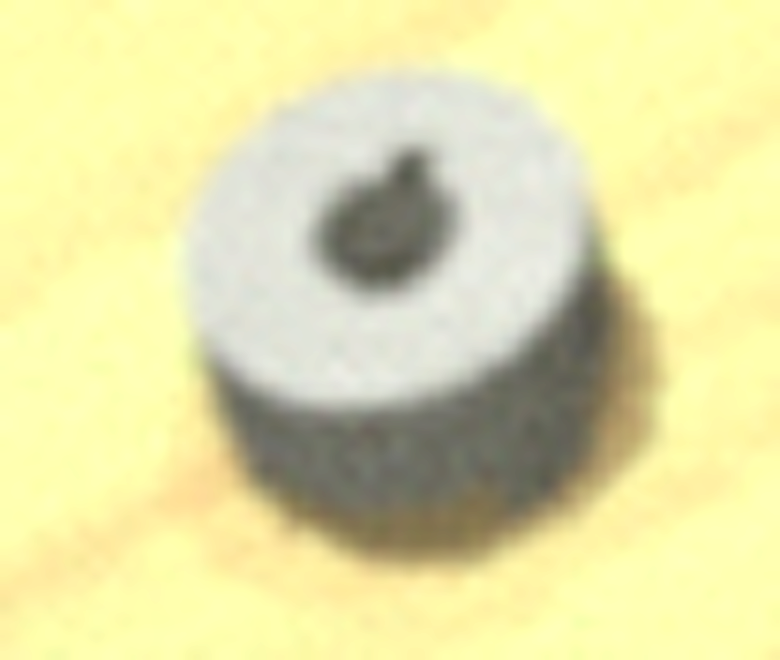

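```bash
python3 - <<'E'
from h import *
c=load('top0');P=cloud(c)
w=np.zeros((420,560),bool);w[165:220,345:405]=1
q=P[w&(P[...,2]>.044)&(P[...,2]<.065)];b=cv2.minEnclosingCircle((q[:,:2]*1000).astype(np.float32));print('big',b)
d=np.array(b[0])-[606,-275.5];print(np.hypot(*d),np.degrees(np.arctan2(*d[::-1])))
togo([.606,-.2757,.06],-95)
E
```

```text
big ((643.8228759765625, -158.40350341796875), 38.22736358642578)
123.05348210808211 72.09922988258043
pos [ 0.4788 -0.1524  0.2187] yaw -87.58 tilt [ 4.0e-04 -1.9e-03 -1.0e+00] d tool [ 0.1589  0.1283 -0.1218] rx 7.42
```

Call:
drive_tool([
  [0.02,0.032,-0.0305,0,0,0,1],
  [0.03,0.032,-0.0305,0,0,0,1],
  [0.04,0.032,-0.0305,0,0,0,1],
  [0.04,0.032,-0.0305,0,0,0,1],
  [0.03,0,0,0,0,0,1],
  [0,0,0,0,0,0,1],
  [0,0,0,0,0,0,1],
])

```text
time_s: 11.0
eef_pos: [0.6073, -0.2699, 0.06]
eef_rot: [0.017, 0.707, 0.017, -0.706]
wrist_force: [1.0, 0.4, 0.1]
opening: 0.998
```

```bash
python3 - <<'E'
from h import *
togo([.606,-.2757,-.011],-87.3)
grab('scene','s11');zoom('s11',190,290,60,50,6,'s11.png')
E
```

```text
pos [ 0.6073 -0.2699  0.06  ] yaw -87.28 tilt [ 1.3e-03 -7.0e-04 -1.0e+00] d tool [0.071  0.0057 0.0017] rx 0.02
```

View pics/s11.png

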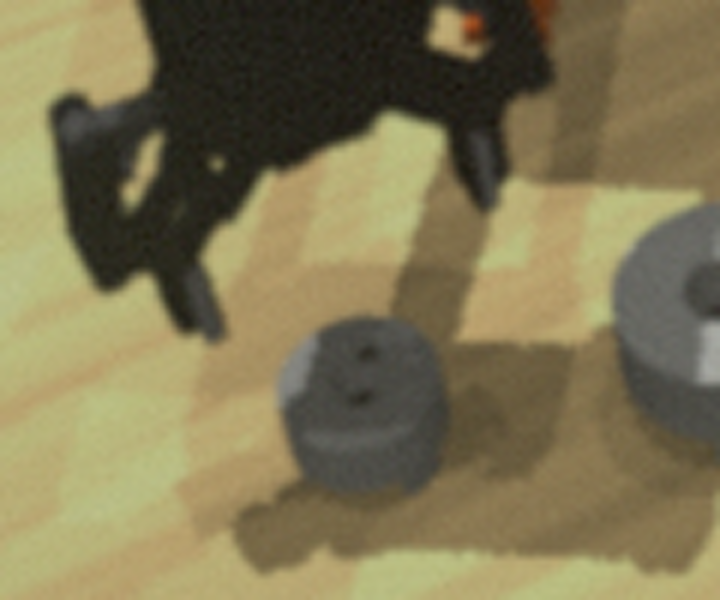

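The hub at scene pixel (190,308) lies between and below the open fingers. I'll centre up and descend.

Call:
drive_tool([
  [0.02,0.005,0.0015,0,0,0,1],
  [0.02,0,0,0,0,0,1],
  [0.02,0,0,0,0,0,1],
  [0.011,0,0,0,0,0,1],
  [0,0,0,0,0,0,1],
  [0,0,0,0,0,0,1],
])

```text
time_s: 11.8
eef_pos: [0.6059, -0.2755, -0.0121]
eef_rot: [0.017, 0.707, 0.016, -0.707]
wrist_force: [0.4, -0.1, -0.3]
opening: 0.997
```

```bash
python3 - <<'E'
from h import *
togo([.606,-.2757,-.011],-87.3);print(ctrl.get_obs()['wrist_force'])
grab('scene','s12');zoom('s12',190,290,60,50,6,'s12.png')
E
```

```text
pos [ 0.6059 -0.2755 -0.0121] yaw -87.31 tilt [ 7.e-04 -5.e-04 -1.e+00] d tool [-0.0011  0.0002 -0.0001] rx -0.01
[ 0.41001781 -0.09341966 -0.28159479]
```

View pics/s12.png

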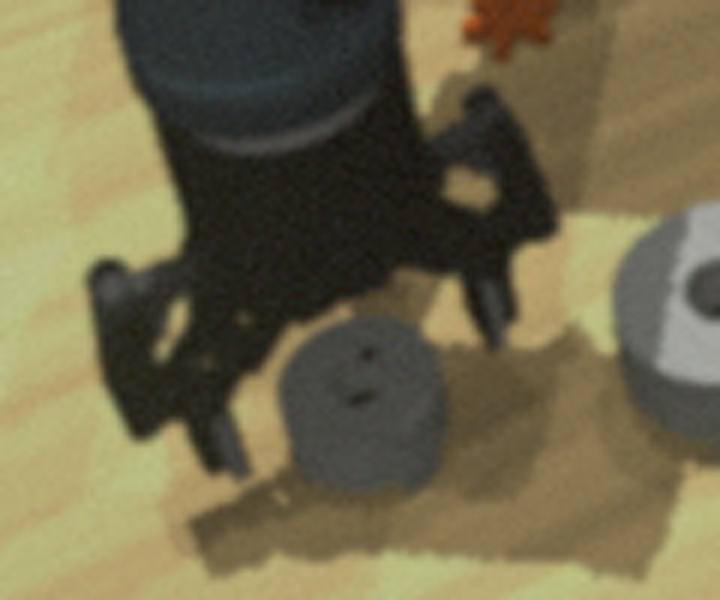

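Call:
drive_tool([
  [0,0,0,0,0,0,0.4],
  [0,0,0,0,0,0,0.1],
  [0,0,0,0,0,0,-0.3],
  [0,0,0,0,0,0,-0.5],
  [0,0,0,0,0,0,-0.5],
  [0,0,0,0,0,0,-0.5],
])

```text
time_s: 12.6
eef_pos: [0.6061, -0.2757, -0.0114]
eef_rot: [0.017, 0.707, 0.016, -0.706]
wrist_force: [-0.8, 0.4, 5.8]
opening: 0.61
```

Call:
drive_tool([
  [-0.02,0,0,0,0,0,-0.5],
  [-0.05,0,0,0,0,0,-0.5],
  [-0.05,0,0,0,0,0,-0.5],
  [-0.05,0,0,0,0,0,-0.5],
  [-0.03,0,0,0,0,0,-0.5],
  [0,0,0,0,0,0,-0.5],
  [0,0,0,0,0,0,-0.5],
])

```text
time_s: 13.48
eef_pos: [0.6043, -0.2744, 0.1855]
eef_rot: [-0.016, -0.706, -0.017, 0.708]
wrist_force: [-0.3, 0.3, -5.0]
opening: 0.611
```

```bash
python3 - <<'E'
from h import *
c=grab('scene','s13');p,R=tool();u,v=map(int,proj(c,p-.03*R[:,0]));zoom('s13',u,v,40,35,9,'s13.png');print(u,v)
togo([.51,.034,.2],-87.3)
i=cv2.imread('pics/s13.png');cv2.imwrite('pics/s13.png',np.clip(i.astype(float)*2,0,255).astype(np.uint8))
E
```

```text
173 240
pos [ 0.604  -0.2743  0.1848] yaw -87.31 tilt [-0.0037  0.0025 -1.    ] d tool [-0.0141 -0.3124  0.0795] rx -0.01
```

View pics/s13.png

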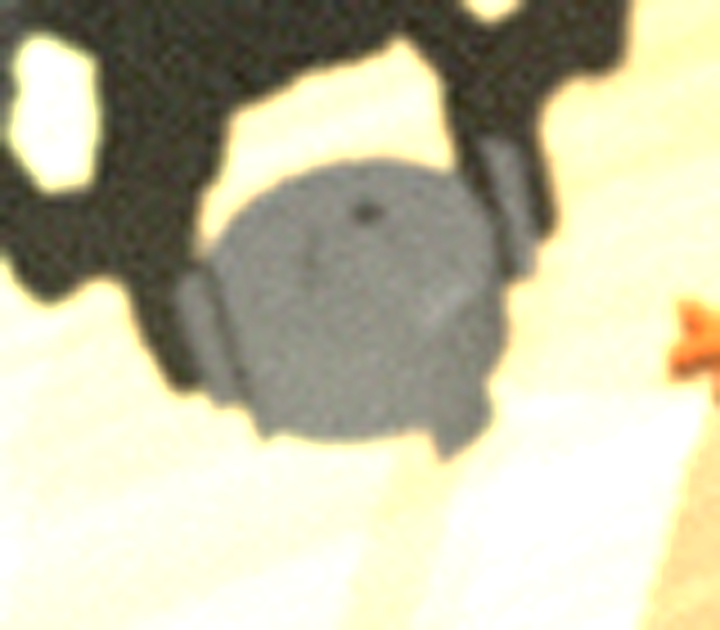

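```bash
python3 - <<'E'
from h import *
c=load('s13');p,R=tool();zb=p[2]+.0114
f=lambda x,y:(173-40+(x+.5)/9-.5,240-35+(y+.5)/9-.5)
for x,y in((447,460),(490,412),(490,385),(435,430),(265,437)):
    b=ray(c,*f(x,y),zb);d=b[:2]-p[:2];print(x,y,b.round(4),np.hypot(*d).round(4),np.degrees(np.arctan2(d[1],d[0])).round(1))
# projected circle center and jaw candidate outlines
for ph in(21,28,38):
    out=[]
    for j in(0,120,240):
        for s in(-17.9,17.9):
            a=np.radians(ph+j+s);u,v=proj(c,[p[0]+.026*np.cos(a),p[1]+.026*np.sin(a),zb]);out.append((round((u-133)*9),round((v-205)*9)))
    print(ph,out)
a=np.linspace(0,2*np.pi,5)
print([tuple(np.round((np.array(proj(c,[p[0]+.027*np.cos(t),p[1]+.027*np.sin(t),zb+.037]))-[133,205])*9)) for t in a])
E
```

```text
447 460 [ 0.6285 -0.2712  0.1962] 0.0247 7.1
490 412 [ 0.6212 -0.2597  0.1962] 0.0225 40.3
490 385 [ 0.6145 -0.2571  0.1962] 0.0201 58.5
435 430 [ 0.6201 -0.2704  0.1962] 0.0165 13.4
265 437 [ 0.6048 -0.2989  0.1962] 0.0247 -88.2
21 [(437, 464), (500, 415), (463, 293), (385, 286), (247, 389), (261, 446)]
28 [(452, 457), (508, 403), (449, 289), (369, 288), (246, 401), (270, 455)]
38 [(472, 444), (515, 385), (428, 285), (346, 295), (247, 417), (286, 466)]
[(np.float64(397.0), np.float64(337.0)), (np.float64(483.0), np.float64(194.0)), (np.float64(299.0), np.float64(161.0)), (np.float64(207.0), np.float64(301.0)), (np.float64(397.0), np.float64(337.0))]
```

Call:
drive_tool([
  [0,-0.0446,0.0114,0,0,0,-0.5],
  [0,-0.0446,0.0114,0,0,0,-0.5],
  [0,-0.0446,0.0114,0,0,0,-0.5],
  [0,-0.0446,0.0114,0,0,0,-0.5],
  [0,-0.0446,0.0114,0,0,0,-0.5],
  [0,-0.0446,0.0114,0,0,0,-0.5],
  [0,-0.0446,0.0114,0,0,0,-0.5],
  [0,0,0,10,0,0,-0.5],
  [0,0,0,9.5,0,0,-0.5],
  [0,0,0,0,0,0,-0.5],
])

```text
time_s: 14.78
eef_pos: [0.5098, 0.0333, 0.1857]
eef_rot: [0.103, -0.698, 0.103, 0.701]
wrist_force: [-0.3, -0.1, -3.3]
opening: 0.608
```

Call:
drive_tool([
  [0,0,0,0,0,0,-0.5],
  [0,0,0,0,0,0,-0.5],
])

```text
time_s: 15.02
eef_pos: [0.5108, 0.0327, 0.187]
eef_rot: [0.103, -0.699, 0.103, 0.7]
wrist_force: [-0.1, 0.3, -3.6]
opening: 0.609
```

```bash
python3 - <<'E'
from h import *
c=grab('scene','s14');p,R=tool()
u,v=300,165;zoom('s14',u,v,35,35,9,'s14.png')
togo([.5101,.0338,.1556],-106.8);zb=p[2]+.0114
i=cv2.imread('pics/s14.png');cv2.imwrite('pics/s14.png',np.clip(i.astype(float)*2,0,255).astype(np.uint8))
for ph in(-3,2.5,8):
    out=[]
    for j in(0,120,240):
        for s in(-17.9,17.9):
            a=np.radians(ph+j+s);uu,vv=proj(c,[p[0]+.026*np.cos(a),p[1]+.026*np.sin(a),zb]);out.append((round((uu-u+35)*9),round((vv-v+35)*9)))
    print(ph,out)
E
```

```text
pos [0.511  0.0328 0.1872] yaw -106.76 tilt [-5.e-04  2.e-04 -1.e+00] d tool [ 0.0316 -0.0007  0.0011] rx 0.04
-3 [(307, 372), (366, 353), (367, 265), (310, 245), (183, 286), (181, 326)]
2.5 [(317, 371), (373, 348), (360, 261), (300, 244), (180, 292), (184, 332)]
8 [(327, 369), (379, 343), (352, 257), (290, 244), (178, 298), (188, 338)]
```

View pics/s14.png

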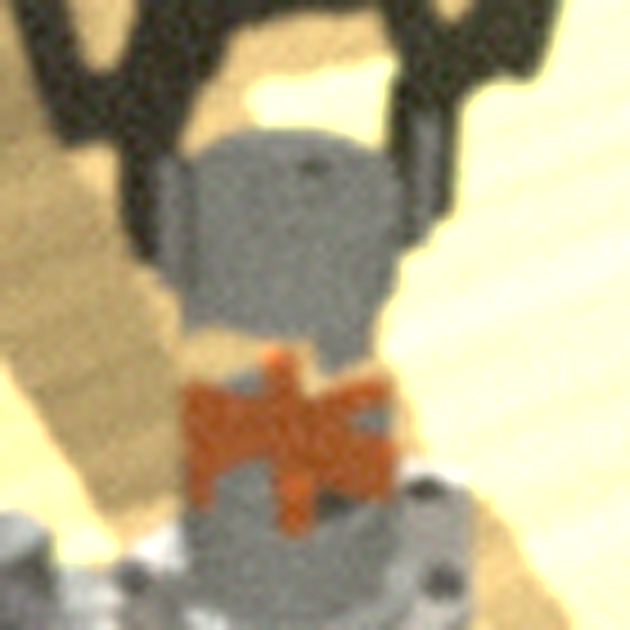

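The jaw's lower-left corner is at (318,368), against (317,371) predicted for 2.5°. The jaw hangs over the open dark gap, so I'll descend.

Call:
drive_tool([
  [0.01,-0.0007,0.001,0,0,0,-0.5],
  [0.01,0,0,0,0,0,-0.5],
  [0.007,0,0,0,0,0,-0.5],
  [0,0,0,0,0,0,-0.5],
  [0,0,0,0,0,0,-0.5],
])

```text
time_s: 15.7
eef_pos: [0.5105, 0.0338, 0.1607]
eef_rot: [-0.103, 0.7, -0.103, -0.699]
wrist_force: [0.4, -0.9, -3.2]
opening: 0.609
```

Call:
drive_tool([
  [0.0015,0,0,0,0,0,-0.5],
  [0.0015,0,0,0,0,0,-0.5],
  [0,0,0,0,0,0,-0.5],
])

```text
time_s: 16.08
eef_pos: [0.5102, 0.0339, 0.1574]
eef_rot: [0.103, -0.699, 0.103, 0.7]
wrist_force: [0.6, -0.0, -3.4]
opening: 0.607
```

```bash
python3 - <<'E'
from h import *
togo([.5101,.0338,.1556],-106.8);o=ctrl.get_obs();print(o['wrist_force'],o['torque'])
E
```

```text
pos [0.5102 0.0339 0.1574] yaw -106.81 tilt [-2.e-04 -0.e+00 -1.e+00] d tool [0.0018 0.0001 0.0001] rx -0.01
[ 0.57252936 -0.01081486 -3.41895987] [ 0.01241377  0.01377804 -0.01772493]
```

Call:
drive_tool([
  [0.001,0,0,0,0,0,-0.5],
  [0.001,0,0,0,0,0,-0.5],
  [0,0,0,0,0,0,-0.5],
])

```text
time_s: 16.45
eef_pos: [0.5102, 0.0339, 0.1554]
eef_rot: [0.103, -0.699, 0.103, 0.7]
wrist_force: [1.0, 0.8, -3.8]
opening: 0.609
```

Call:
drive_tool([
  [0.001,0,0,0,0,0,-0.5],
  [0,0,0,0,0,0,-0.5],
])

```text
time_s: 16.7
eef_pos: [0.5103, 0.0339, 0.1544]
eef_rot: [0.103, -0.699, 0.103, 0.7]
wrist_force: [-0.1, 0.3, -3.7]
opening: 0.611
```

```bash
python3 - <<'E'
from h import *
togo([.5101,.0338,.1556],-106.8);o=ctrl.get_obs();print(o['wrist_force'],o['torque'])
E
```

```text
pos [0.5103 0.0339 0.1544] yaw -106.81 tilt [-2.e-04  1.e-04 -1.e+00] d tool [-0.0012  0.0001  0.0001] rx -0.01
[-0.1470638   0.25700585 -3.68761424] [0.00802861 0.0228001  0.01414041]
```

Call:
drive_tool([
  [0.001,0,0,0,0,0,-0.5],
  [0.001,0,0,0,0,0,-0.5],
  [0,0,0,0,0,0,-0.5],
])

```text
time_s: 17.08
eef_pos: [0.5102, 0.0339, 0.1524]
eef_rot: [0.103, -0.699, 0.103, 0.7]
wrist_force: [-0.2, -0.2, -3.4]
opening: 0.607
```

```bash
python3 - <<'E'
from h import *
togo([.5101,.0338,.1556],-106.8);o=ctrl.get_obs();print(o['wrist_force'],o['torque'])
E
```

```text
pos [0.5102 0.0339 0.1524] yaw -106.81 tilt [-2.e-04  1.e-04 -1.e+00] d tool [-0.0032  0.0001  0.0001] rx -0.01
[-0.1545083  -0.22020291 -3.38711632] [ 0.03431566 -0.02916151  0.00653763]
```

Call:
drive_tool([
  [0.0015,0,0,0,0,0,-0.5],
  [0.0015,0,0,0,0,0,-0.5],
  [0,0,0,0,0,0,-0.5],
])

```text
time_s: 17.45
eef_pos: [0.5102, 0.0339, 0.1493]
eef_rot: [0.103, -0.699, 0.103, 0.7]
wrist_force: [-0.6, -0.3, -3.4]
opening: 0.609
```

Call:
drive_tool([
  [0.0015,0,0,0,0,0,-0.5],
  [0.0015,0,0,0,0,0,-0.5],
  [0,0,0,0,0,0,-0.5],
])

```text
time_s: 17.82
eef_pos: [0.5102, 0.0339, 0.1463]
eef_rot: [0.103, -0.699, 0.103, 0.7]
wrist_force: [-0.4, -0.1, -4.0]
opening: 0.612
```

```bash
python3 - <<'E'
from h import *
togo([.5101,.0338,.1426],-106.8);o=ctrl.get_obs();print(o['wrist_force'],o['torque'])
c=grab('scene','s15');zoom('s15',300,165,35,35,9,'s15.png')
i=cv2.imread('pics/s15.png');cv2.imwrite('pics/s15.png',np.clip(i.astype(float)*2,0,255).astype(np.uint8))
E
```

```text
pos [0.5102 0.0339 0.1463] yaw -106.81 tilt [-4.e-04  1.e-04 -1.e+00] d tool [0.0037 0.0001 0.    ] rx -0.01
[-0.35362939 -0.13373304 -3.96329287] [-0.00381753  0.04247704 -0.02717548]
```

View pics/s15.png

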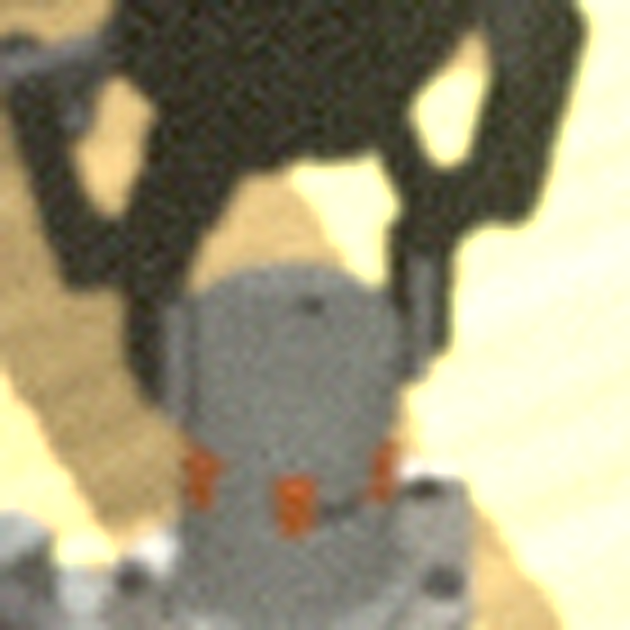

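The hub's jaws are in the gaps, with three orange leg ends showing. The last few millimetres go gently.

Call:
drive_tool([
  [0.001,0,0,0,0,0,-0.5],
  [0.001,0,0,0,0,0,-0.5],
  [0,0,0,0,0,0,-0.5],
])

```text
time_s: 18.25
eef_pos: [0.5102, 0.0339, 0.1444]
eef_rot: [0.103, -0.699, 0.103, 0.7]
wrist_force: [0.3, -0.7, -4.8]
opening: 0.609
```

Call:
drive_tool([
  [0.001,0,0,0,0,0,-0.5],
  [0,0,0,0,0,0,-0.5],
])

```text
time_s: 18.5
eef_pos: [0.5102, 0.0339, 0.1434]
eef_rot: [0.103, -0.699, 0.103, 0.7]
wrist_force: [0.7, -0.0, -3.2]
opening: 0.606
```

Call:
drive_tool([
  [0.0007,0,0,0,0,0,-0.5],
  [0,0,0,0,0,0,-0.5],
])

```text
time_s: 18.75
eef_pos: [0.5103, 0.0339, 0.1427]
eef_rot: [0.103, -0.699, 0.103, 0.7]
wrist_force: [-0.4, 0.3, -3.6]
opening: 0.608
```

Call:
drive_tool([
  [0.0006,0,0,0,0,0,-0.5],
  [0,0,0,0,0,0,-0.5],
])

```text
time_s: 19.0
eef_pos: [0.5104, 0.0338, 0.1427]
eef_rot: [-0.103, 0.7, -0.103, -0.699]
wrist_force: [-1.9, 0.0, 0.5]
opening: 0.608
```

Call:
drive_tool([
  [0.0006,0,0,0,0,0,-0.5],
  [0,0,0,0,0,0,-0.5],
])

```text
time_s: 19.25
eef_pos: [0.5104, 0.0339, 0.1426]
eef_rot: [-0.103, 0.7, -0.103, -0.699]
wrist_force: [-4.9, -0.2, 6.3]
opening: 0.61
```

Contact at 0.1427, right at the computed home height. Releasing and retreating.

Call:
drive_tool([
  [-0.0008,0,0,0,0,0,-0.5],
  [0,0,0,0,0,0,0.3],
  [0,0,0,0,0,0,1],
  [0,0,0,0,0,0,1],
  [-0.03,0,0,0,0,0,1],
  [-0.05,0,0,0,0,0,1],
  [-0.04,0,0,0,0,0,1],
  [0,0.05,0.03,0,0,0,1],
  [0,0.05,0.03,0,0,0,1],
  [0,0.05,0.03,0,0,0,1],
])

```text
time_s: 20.5
eef_pos: [0.3797, -0.0845, 0.2626]
eef_rot: [-0.103, 0.7, -0.103, -0.699]
wrist_force: [-1.0, -1.7, 0.9]
opening: 0.997
```

Call:
drive_tool([
  [0,0.04,0.03,0,0,0,1],
  [0,0,0,0,0,0,1],
  [0,0,0,0,0,0,1],
])

```text
time_s: 20.88
eef_pos: [0.3409, -0.1135, 0.2627]
eef_rot: [-0.104, 0.7, -0.104, -0.699]
wrist_force: [-0.2, -0.3, -0.2]
opening: 1.0
```

```bash
python3 - <<'E'
from h import *
o=ctrl.get_obs();print(o['eef_pos'],o['wrist_force'],o['opening'])
c=grab('top','t16');s=grab('scene','s16');zoom('s16',300,175,35,35,9,'a.png');zoom('t16',274,225,35,35,9,'b.png')
cv2.imwrite('pics/ab2.png',cv2.resize(np.hstack([cv2.imread('pics/a.png'),cv2.imread('pics/b.png')]),(800,400)))
P=cloud(c);g=cv2.cvtColor(c['img'],cv2.COLOR_RGB2GRAY)
w=np.zeros((420,560),bool);w[195:255,245:305]=1
m=w&(P[...,2]>.180)&(P[...,2]<.202)&(g>100);q=P[m]
print(len(q),'top z',np.percentile(q[:,2],[10,50,90]).round(4),'expect .191')
vv,uu=np.where(m);b=np.array([ray(c,u,v,.191)[:2]*1000 for u,v in zip(uu,vv)],np.float32);print(cv2.minEnclosingCircle(b))
A=np.c_[q[:,:2]-q[:,:2].mean(0),np.ones(len(q))]
B=np.c_[b/1000-b.mean(0)/1000,np.ones(len(b))];print('tilt',np.linalg.lstsq(B,q[:,2],rcond=None)[0].round(4))
E
```

```text
[ 0.34088918 -0.11345885  0.2627097 ] [-0.22906216 -0.33346759 -0.17739342] 0.9999041426166587
568 top z [0.1887 0.1908 0.1929] expect .191
((510.2963562011719, 34.552364349365234), 26.80483055114746)
tilt [0.0012 0.0017 0.1908]
```

View pics/ab2.png

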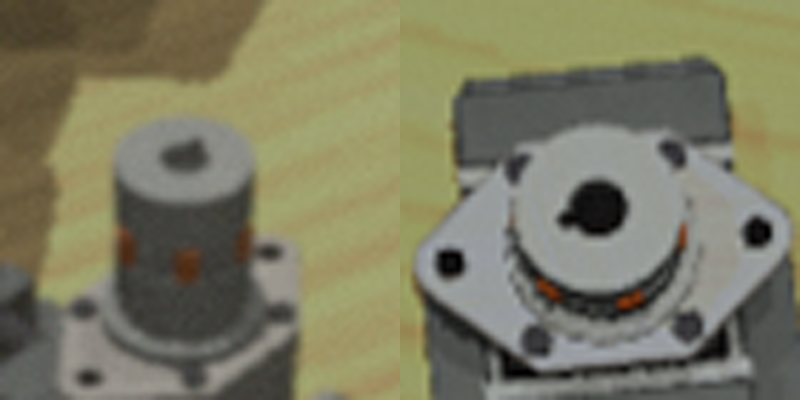

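Both views show the hub fully home and level: its top is at z=0.1908 (0.191 expected), within about 1 mm of the axis, with the spider's leg ends between the jaws. Handing in.

```bash
python3 -c "
from h import *
print(hand_in())"
```

```text
the job is handed in; nothing more can be done
None
```

The orange spider and then the loose coupling half are seated on the pump half, and I handed the job in at about 21 s. Hand-in reports no verdict.

- **Spider:** after placing, its top measured z = 0.1665 m (0.167 expected), within about 1 mm of the axis. There were only small side forces on the way in.
- **Coupling half:** it went in without resistance and touched at the computed home height. After release its top measured z = 0.1908 m (0.191 expected), tilted under 0.2° and within about 1 mm of the axis. The last wrist reading near the stack was about 6 N.
- **Robot at hand-in:** the gripper was open and well clear of everything. I didn't move near the worn spider, wrench or grease jar, but I took no final measurement of their positions.
- **Disagreements:**
  - **Tool position:** the reported position read about 37 mm too far along the tool axis compared with the cameras. The fingertips were still above the bench, with no contact force, when the reading was below it. I worked from camera heights and contact instead; the sideways readings agreed with the cameras to about 1 mm.
  - **Cameras:** the two views differed by 2–3 mm on where the loose half stood on the bench, so I used the mean.
  - **Failed check:** a tilt fit of the spider's top gave a meaningless result. I judged it level from its height and the pictures.

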